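# Hook the parts caddy onto the bench rack

## Task

Hang the grey hook-on caddy on the slotted rack: put both of its tabs through the two slots in the rack's strip, push it gently down until it is fully home and the spring catch has snapped out over its back plate, then let go. The strip may sit off-centre on its posts, so feel for the slots without forcing the tabs against it, keep the caddy upright, and leave the spool, the screwdriver and the jar where they are.

Things in the scene. Friction and masses are not known exactly. Their poses are not given: they have to be found in the camera images.
- caddy: Grey steel open tray, loose on the bench, 0.3 to 0.44 kg. 100 (x) x 100 (y) mm, rim 25 high; origin: centre of its underside, z up. A carrying wall stands in its middle. At +x a back plate 80 wide (y), 86 high, its back face at x = +50 mm, with two hook tabs one above the other. At the start the tabs point roughly away from the robot.
- caddy_wall (a point): Top middle of the caddy's solid upright carrying wall, at (-10, 0, 100) mm of the caddy. The wall is 12 mm thick (y), runs x = -45 to +25 mm and rises to z = 100 mm, clear above the 25 mm rims: grasp it from above across its 12 mm, best 55 to 65 mm above the underside, between the tabs' heights, else pushing the tabs tips it in the grip; a light grip lets the plate square itself to the strip.
- caddy_tabs (a point): Tip of the upper tab, at (62, 0, 55.5) mm of the caddy. Both tabs lie at y = 0, 6 mm wide (y), from x = 50 to 62: a neck 8 high (undersides at z = 18 and 56), then, from x = 56, a lip hanging 9 mm lower. So the tabs span z = 9 to 26 and 47 to 64 mm (caddy frame).
- rack: Steel rack fixed on the bench: foot 150 x 150 x 8 mm (front edge at x = -50), two posts, and before them a strip 70 wide (y), 4 thick, z = 35 to 152 mm. Origin: bench level, in the plane of the strip's front face, midway between the posts; x points into the face (robot's side is -x), y along it, z up. When hung, the caddy's origin is at x = -50, z = 50 mm, axes parallel.
- rack_face (a point): Point of the face plane midway between the posts, 94 mm up. Two slots in the strip's middle, one above the other, 9 wide, 22 high, z = 68 to 90 and 106 to 128 mm, free behind. Their y is NOT this point's: it is screwed fast anywhere from y = -12 to +12 mm, not measured: see or feel it. Tabs enter with the caddy's underside 59 to 64 mm above the bench; flush, it then goes down to 50 mm.
- catch (a joint): Spring catch in the strip: a steel tooth 18 mm wide, z = 137.5 to 143.5 mm, in line above the slots, 4 mm out of the face. Value in m: 0 = out, 0.004 = pushed in level with the face (about 1 N to start, 3 N level). The raised caddy's back plate pushes it in when flush; it snaps out over the plate's top edge when the caddy is fully down.
- spool: Bystander: steel spool 60 mm across, 40 mm high, standing on the bench; origin at its underside's centre.
- screwdriver: Bystander: screwdriver lying on a flat blue mat (4 mm thick, 170 x 240 mm, between the robot and the rack); origin at the centre of its underside.
- jar: Bystander: small amber jar 48 mm across, 55 mm high, standing on the bench; origin at its underside's centre.
There are look-alikes about, which are no part of the job. Several things have the shape of the caddy; the one meant has the colours described above.

How it is judged:
By the outcome, as a careful person would: the job done as asked, in the order asked, and still so for the second after the job is handed in, with the robot touching nothing.
It also fails if it takes over 58 s, if anything falls off the work surface, if the arm or the gripper's body presses on something with over 40 N, if the wrist force passes 120 N, or if a joint passes its speed limit or range.

## Robot

A 6-joint arm with a two-finger parallel gripper is mounted at the origin on the work surface. World frame = base frame: x ahead of the robot, y to its left, z up, the work surface at z = 0. Lengths are in mm, angles in degrees, forces in N, time in s.
With the tool pointing down it reaches from about 350 to 875 mm from the base axis. Payload 4.2 kg.
Tool frame: the origin (TCP) lies on the front face of the gripper's body, between the roots of the fingers; the fingertips stand 70 mm ahead of it and the grasp point (between the pads) lies 51 mm ahead of it (arm.pinch_z is the z of the grasp point in the tool frame, in mm); z points along the fingers, y is the line along which they close (so a half turn about z gives the same grasp; the last joint's range is limited). The gripper opens to 87 mm and grips with 3 to 60 N. Pads are 19 mm wide; open, the fingers measure 117 mm over their backs; the gripper's body (75 mm by 190 mm) begins 51 mm behind the grasp point.
Start: joints at [-48.896, 22.042, 0.453, 0, -68.411, -14.817], TCP at [276.807, -560.337, 292.25] pointing down, gripper open.
Joint ranges: [-179.83, 179.83], [-69.29, 118.12], [-61.27, 80.66], [-181.25, 117.63], [-171.15, -9.14], [-177.46, 177.46]. Speed limits (degrees/s): [159.86, 159.86, 180, 180, 180, 180].

## Interface

Orientations are given as [roll, pitch, yaw] about the fixed x, y, z axes, in that order (R = Rz(yaw) Ry(pitch) Rx(roll)).
In Python, from cell import arm, get_image, calibration gives the robot as it stands.
- The arm moves only by the tool carry_out, never from a script. Its argument "commands" is a list of rows, each a list of 7 numbers: the shift along the tool's x, y, z in mm, then the turn, a rotation vector about the tool's x, y, z in degrees, then the finger opening in mm, from 0 to 87. In form: [[dx, dy, dz, ax, ay, az, fingers], ...]. A call has 1 to 20 rows; each row shifts and turns the commanded pose from where the row before left it, along the tool's axes as they then stand; what a row does not reach is not made up. A row lasts 1/12 s, in which the tool goes at most 41.7 mm and 7.16 degrees, less where a joint would pass 70% of its speed; a pose out of reach is approached as far as the arm can. A call is refused whole if a number of a shift passes 41.7 or a number of a turn 7.16, either way. A call with a gripper value outside its range is refused whole. The fingers move at their own pace and stop on an object; "force" is the grip in N (left out, the last holds). Time passes only in rows, so rows that do not move let the fingers close. It gives the time, the measured TCP pose, the force, the opening and the grip force at its end, in the units of the state.
- arm.sense(): the state, without advancing time (a new reading comes with each control period).
- get_image(name): name is "scene" or "top"; returns the picture (384x512x3 uint8, blue, green, red); there is no depth.
- calibration(name): a dict with "fx", "fy", "cx", "cy" (pixels), "k1" (the pictures are not rectified: a ray, as slopes to the right and down, at radius r is drawn at 1 + k1 r^2 times it, then the intrinsics apply), "extrinsics" (4x4, takes a point from world to camera coordinates). Camera axes: x right, y down, z forward; pixel columns grow to the right and rows downward; lengths in mm; the calibration is good to about 2 mm. A picture is of the moment at which its call begins. calibration takes no time and is no camera call.
- arm.finish_job(): hands the job in; it is judged then, once.
The state is a dict: "t": time; "joints": joint angles; "qvel": joint speeds; "joint_efforts": joint torques, N m; "position": TCP position; "tcp_rot": TCP orientation; "wrist_force": force on the tool from outside, world axes, zero at the start; "moment": the same for the moment, N m; "gripper_width": opening from 0.0 (shut) to 1.0 (fully open); "grip_force": force on a finger pad.
Only numpy, scipy, OpenCV 4.12 (cv2) and the standard library are available. Lean on these libraries where they do the work, as an engineer would, in place of code of your own. Each camera call takes 0.05 s, during which the arm holds its last target. There are 200 camera calls.

## Working session

There is one attempt and no reset: what is moved stays moved. The work goes in short steps, Python scripts to look and compute and a tool call to move; the robot and the scene stay as the last step left them, time stands still between calls to the robot, and variables do not carry over. Pictures are saved under pics/ and viewed, at most 10 in all, crops included, and the job is handed in when it is done.

Besides the shell and the picture viewer there is one more tool, called in YAML: its name, and indented under it one key for each argument. carry_out: Moves the arm, as the interface text tells. Its arguments: {"type":"object","properties":{"commands":{"type":"array","items":{"type":"array","items":{"type":"number"}}},"force":{"type":"number"}},"required":["commands"]}

```bash
mkdir -p pics; cat > h.py <<'E'
import numpy as np, cv2
from cell import arm,get_image,calibration
def ray(name,u,v):
    c=calibration(name);E=np.array(c["extrinsics"])
    d=np.array([(u-c["cx"])/c["fx"],(v-c["cy"])/c["fy"]]);s=d.copy()
    for _ in range(20): s=d/(1+c["k1"]*(s@s))
    R=E[:3,:3];o=-R.T@E[:3,3];return o,R.T@np.r_[s,1]
def onz(name,u,v,z):
    o,d=ray(name,u,v);return o+d*(z-o[2])/d[2]
def proj(name,p):
    c=calibration(name);E=np.array(c["extrinsics"]);q=E[:3,:3]@np.array(p)+E[:3,3];s=q[:2]/q[2];s=s*(1+c["k1"]*(s@s))
    return np.array([c["fx"]*s[0]+c["cx"],c["fy"]*s[1]+c["cy"]])
def tri(u1,u2):
    A=[];b=[]
    o1,d1=ray("scene",*u1);o2,d2=ray("top",*u2)
    t=np.linalg.lstsq(np.c_[d1,-d2],o2-o1,rcond=None)[0]
    a,b=o1+d1*t[0],o2+d2*t[1];return (a+b)/2,np.linalg.norm(a-b)
E
python3 - <<'E'
from h import *
for n in("scene","top"):
    im=get_image(n);cv2.imwrite(f"pics/{n}0r.png",im)
    cv2.imwrite(f"pics/{n}0.png",cv2.resize(im,(768,576),interpolation=cv2.INTER_CUBIC))
    c=calibration(n);E=np.array(c["extrinsics"]);print(n,c["fx"],(-E[:3,:3].T@E[:3,3]).round(),E[2,:3].round(2))
s=arm.sense();print(s);print(arm.pinch_z)
E
```

```text
scene 428.87103420701993 [1031. -350.  770.] [-0.53  0.45 -0.72]
top 423.5994593727599 [ 399.   47. 1025.] [ 0.14  0.03 -0.99]
{'t': 0.1, 'joints': array([-4.88949880e+01,  2.20856151e+01,  3.87722809e-01, -2.33793354e-02,
       -6.84107598e+01, -1.48170748e+01]), 'qvel': array([-0.05575104, -0.08079473,  0.19353093,  0.14925929, -0.03431825,
       -0.07225733]), 'joint_efforts': array([-1.71147794e-04, -3.91689956e+01,  1.87936914e+01,  4.23190668e+00,
        1.34860683e-02, -6.97209202e-05]), 'position': array([ 276.64571003, -559.99585393,  291.28245729]), 'tcp_rot': array([ 1.79889404e+02, -6.78594400e-03, -1.53720679e+02]), 'wrist_force': array([-0.31529592,  1.41709816, -0.33158591]), 'moment': array([-0.04391165,  0.04740535, -0.01883591]), 'grip_force': 0.0, 'gripper_width': 0.9995014973329804}
51.0
```

View pics/scene0.png

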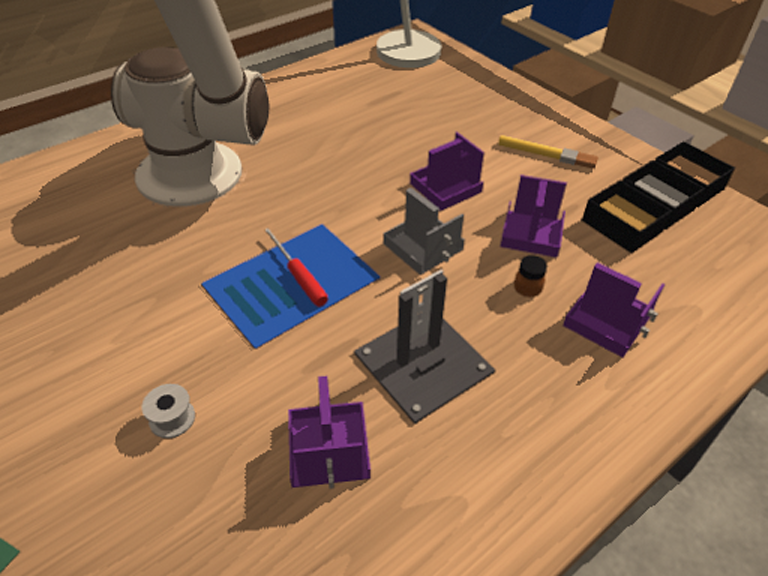

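View pics/top0.png

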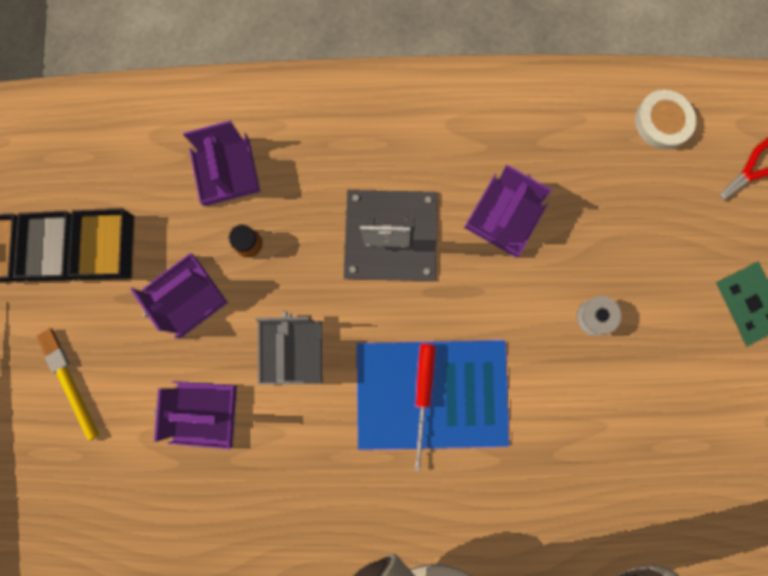

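The scene view (768x576) shows the grey caddy at about (425,235) and the rack at about (425,335). The top view has the caddy at (290,350) with its tabs pointing up (+x), and the rack foot at (392,235) with the strip's top at (385,235). I'll zoom in on both.

```bash
python3 - <<'E'
from h import *
a=cv2.imread("pics/top0r.png")[120:265,165:300]; b=cv2.imread("pics/scene0r.png")[120:285,230:335]
A=cv2.resize(a,None,fx=4.1,fy=4.1,interpolation=cv2.INTER_CUBIC)
cv2.imwrite("pics/topc.png",A);print(A.shape)
B=cv2.resize(b,None,fx=3.6,fy=3.6,interpolation=cv2.INTER_CUBIC);cv2.imwrite("pics/scenec.png",B);print(B.shape)
# rack foot corners top z=8 : dark mask
im=cv2.imread("pics/top0r.png");hsv=cv2.cvtColor(im,cv2.COLOR_BGR2HSV)
m=((hsv[...,2]<100)&(hsv[...,1]<60)).astype(np.uint8)
m[:,:225]=0;m[:,300:]=0;m[:120]=0;m[190:]=0
cs,_=cv2.findContours(m,0,1);c=max(cs,key=cv2.contourArea);r=cv2.minAreaRect(c);print(r)
P=np.array([onz("top",*p,8)for p in cv2.boxPoints(r)]);print(P.round(1),P.mean(0))
E
```

```text
(594, 554, 3)
(594, 378, 3)
((260.1581726074219, 156.62229919433594), (59.444881439208984, 57.85733413696289), 1.6846843957901)
[[557.  131.8   8. ]
 [702.6 126.4   8. ]
 [694.5 -21.    8. ]
 [549.6 -12.4   8. ]] [625.93249712  56.2166462    8.        ]
```

View pics/topc.png

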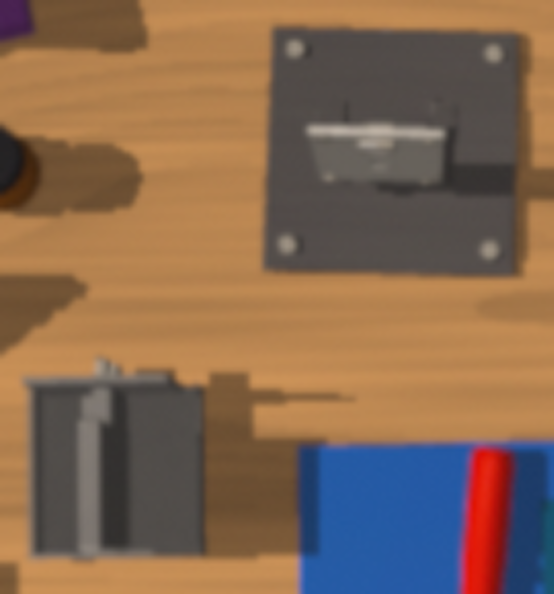

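View pics/scenec.png

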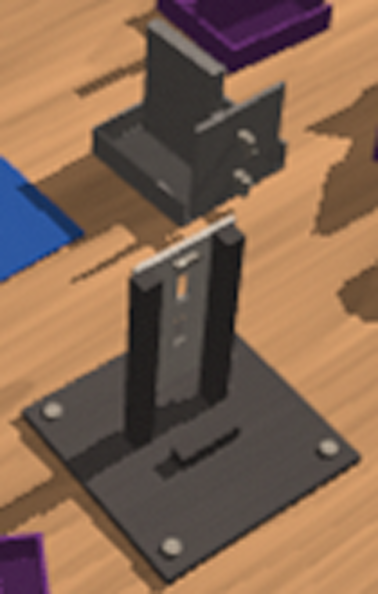

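The top crop shows the strip's top edge from (307,130) to (446,133), with the catch at about (376,142). The caddy's wall top runs from (78..102,425) to (78..102,555), and its plate's top edge from (25,380) to (175,377). In the scene crop the strip's top edge runs from about (135,273) to (235,218), with the catch at (187,262) and the upper slot at (182,287).

```bash
python3 - <<'E'
from h import *
T=lambda x,y:((x+.5)/4.1-.5+165,(y+.5)/4.1-.5+120)
S=lambda x,y:((x+.5)/3.6-.5+230,(y+.5)/3.6-.5+120)
def p(l,q,z): print(l,onz("top",*T(*q),z).round(1))
print("foot"); F=[(275,27),(524,34),(520,275),(263,270)]
for q in F:p("",q,8)
for q in[(295,48),(493,54),(489,249),(287,244)]:p("screw",q,9)
p("stripL back",(307,126),152);p("stripR",(446,129),152);p("stripL front",(307,135),152);p("stripR front",(446,138),152)
p("catch",(376,142),143.5);p("strip bottom L",(326,183),35);p("strip bottomR",(444,186),35)
p("wall front",(90,555),100);p("wall back",(90,425),100);p("wallback2",(97,390),100)
p("plate L",(25,380),86);p("plate R",(175,377),86)
p("tray BL",(31,556),25);p("tray BR",(205,553),25);p("tray TR",(205,388),25);p("tab",(105,360),60)
# scene on known heights
for l,q,z in[("catch",(187,262),140),("slot",(182,287),117),("slot low",(180,338),79),("strip l",(135,273),152),("strip r",(235,218),152),
 ("wall near",(222,70),100),("wall far",(150,22),100),("tabU",(252,138),56),("tabL",(245,183),18)]:
  print(l,onz("scene",*S(*q),z).round(1))
E
```

```text
foot
 [704.2 125.4   8. ]
 [696.1 -25.3   8. ]
 [548.8 -18.3   8. ]
 [555.1 133.9   8. ]
screw [690.4 113.3   9. ]
screw [683.7  -6.1   9. ]
screw [ 5.646e+02 -3.000e-01  9.000e+00]
screw [570.2 119.4   9. ]
stripL back [607.5  98.3 152. ]
stripR [604.3  26.7 152. ]
stripL front [602.8  98.3 152. ]
stripR front [599.5  26.9 152. ]
catch [600.2  63.  143.5]
strip bottom L [601.3  94.4  35. ]
strip bottomR [598.  26.  35.]
wall front [389.5 220.  100. ]
wall back [458.8 220.  100. ]
wallback2 [477.6 216.3 100. ]
plate L [484.9 258.8  86. ]
plate R [485.1 175.9  86. ]
tray BL [388.5 268.5  25. ]
tray BR [389.1 167.4  25. ]
tray TR [484.  166.8  25. ]
tab [497.8 219.1  60. ]
catch [607.1  62.  140. ]
slot [604.6  62.  117. ]
slot low [609.5  58.7  79. ]
strip l [603.8  26.5 152. ]
strip r [606.3  97.8 152. ]
wall near [461.3 223.  100. ]
wall far [391.8 218.1 100. ]
tabU [490.5 228.5  56. ]
tabL [493.1 223.6  18. ]
```

carry_out:
  commands:
    - [0,0,0,0,0,6.6,50]
    - [0,0,0,0,0,6.6,50]
    - [0,0,0,0,0,6.6,50]
    - [0,0,0,0,0,6.5,50]

```text
t: 0.43
position: [276.7, -560.1, 291.6]
tcp_rot: [179.9, -0.0, 179.7]
wrist_force: [0.3, 0.0, -0.4]
gripper_width: 0.778
grip_force: 0.0
```

carry_out:
  commands:
    - [-7.4,39,0,0,0,0,50]
    - [-7.4,39,0,0,0,0,50]
    - [-7.4,39,0,0,0,0,50]
    - [-7.4,39,0,0,0,0,50]
    - [-7.4,39,0,0,0,0,50]
    - [-7.4,39,0,0,0,0,50]
    - [-7.4,39,0,0,0,0,50]
    - [-7.4,39,0,0,0,0,50]
    - [-7.4,39,0,0,0,0,50]
    - [-7.4,39,0,0,0,0,50]
    - [-7.4,39,0,0,0,0,50]
    - [-7.4,39,0,0,0,0,50]
    - [-7.4,39,0,0,0,0,50]
    - [-7.4,39,0,0,0,0,50]
    - [-7.4,39,0,0,0,0,50]
    - [-7.4,39,0,0,0,0,50]
    - [-7.4,39,0,0,0,0,50]
    - [-7.4,38,0,0,0,0,50]
    - [-7.4,38,0,0,0,0,50]
    - [0,0,0,0,0,0,50]

```text
t: 2.1
position: [419.0, 183.9, 291.9]
tcp_rot: [179.9, 0.1, -179.7]
wrist_force: [-0.1, 0.2, 0.4]
gripper_width: 0.574
grip_force: 0.0
```

carry_out:
  commands:
    - [-6,35.5,0,0,0,0,50]
    - [0,0,30,0,0,0,50]
    - [0,0,30,0,0,0,50]
    - [0,0,30,0,0,0,50]
    - [0,0,0,0,0,0,50]

```text
t: 2.52
position: [420.6, 211.7, 196.8]
tcp_rot: [-179.5, -0.6, 179.9]
wrist_force: [0.4, -0.3, 0.0]
gripper_width: 0.574
grip_force: 0.0
```

```bash
python3 - <<'E'
from h import *
s=arm.sense();print(s["position"],s["tcp_rot"],s["joints"].round(1))
for n in("scene","top"):
    im=get_image(n);cv2.imwrite(f"pics/{n}1r.png",im)
b=cv2.imread("pics/scene1r.png")[60:220,230:400]
cv2.imwrite("pics/scene1c.png",cv2.resize(b,None,fx=3.6,fy=3.6,interpolation=cv2.INTER_CUBIC))
E
```

```text
[420.5568521  211.6918106  196.76710752] [-179.54154845   -0.58896155  179.90383852] [ 4.650e+01  1.310e+01 -2.790e+01 -1.000e-01 -4.970e+01 -1.365e+02]
```

View pics/scene1c.png

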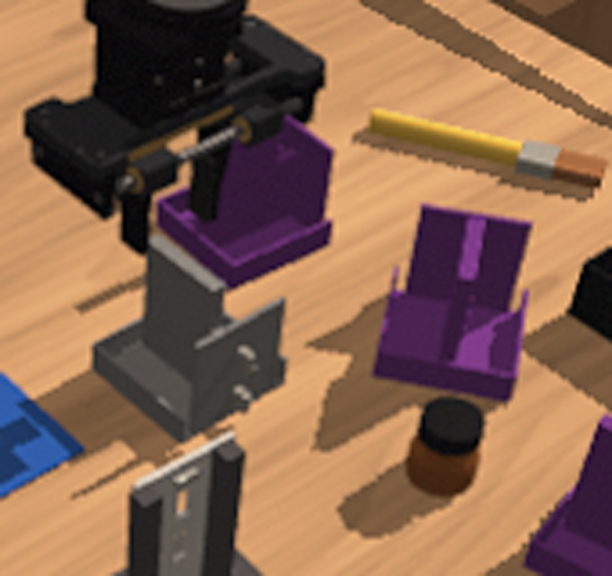

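The gripper is above the wall with its fingers on either side of it. The caddy hasn't moved.

carry_out:
  commands:
    - [-4.5,7.5,0,0,0,0,50]
    - [0,0,0,0,0,0,50]
    - [0,0,0,0,0,0,50]

```text
t: 2.87
position: [429.1, 222.6, 204.0]
tcp_rot: [179.8, 0.2, 180.0]
wrist_force: [-0.7, -0.5, -0.4]
gripper_width: 0.573
grip_force: 0.0
```

carry_out:
  commands:
    - [4,-3,10,0,0,0,50]
    - [0,0,15,0,0,0,50]
    - [0,0,15,0,0,0,50]
    - [0,0,15,0,0,0,50]
    - [0,0,12,0,0,0,50]
    - [0,0,10,0,0,0,50]
    - [0,0,8,0,0,0,50]
    - [0,0,6,0,0,0,50]
    - [0,0,0,0,0,0,50]
    - [0,0,0,0,0,0,50]
    - [0,0,0,0,0,0,50]
    - [0,0,0,0,0,0,50]

```text
t: 3.87
position: [424.4, 218.9, 111.9]
tcp_rot: [179.9, 0.1, 180.0]
wrist_force: [0.9, 0.1, -0.2]
gripper_width: 0.566
grip_force: 0.0
```

carry_out:
  commands:
    - [0,0,0,0,0,0,30]
    - [0,0,0,0,0,0,20]
    - [0,0,0,0,0,0,15]
    - [0,0,0,0,0,0,10]
    - [0,0,0,0,0,0,5]
    - [0,0,0,0,0,0,5]
    - [0,0,0,0,0,0,5]
    - [0,0,0,0,0,0,5]
    - [0,0,0,0,0,0,5]
    - [0,0,0,0,0,0,5]
  force: 16

```text
t: 4.7
position: [424.3, 219.0, 111.3]
tcp_rot: [180.0, 0.0, 180.0]
wrist_force: [0.2, 2.0, -0.7]
gripper_width: 0.131
grip_force: 16.0
```

carry_out:
  commands:
    - [0,0,-5,0,0,0,5]
    - [0,0,-10,0,0,0,5]
    - [0,0,-12,0,0,0,5]
    - [0,0,-12,0,0,0,5]
    - [0,0,-12,0,0,0,5]
    - [0,0,-11,0,0,0,5]
    - [0,0,0,0,0,0,5]
    - [0,0,0,0,0,0,5]

```text
t: 5.37
position: [423.5, 218.1, 173.0]
tcp_rot: [-180.0, -0.1, 179.9]
wrist_force: [-0.2, -0.7, -5.7]
gripper_width: 0.137
grip_force: 16.0
```

carry_out:
  commands:
    - [-4,-7,0,0,0,0,5]
    - [-7,-14,0,0,0,0,5]
    - [-10,-18,0,0,0,0,5]
    - [-10,-18,0,0,0,0,5]
    - [-10,-18,0,0,0,0,5]
    - [-10,-18,0,0,0,0,5]
    - [-10,-18,0,0,0,0,5]
    - [-8,-18,0,0,0,0,5]
    - [-7,-14,0,0,0,0,5]
    - [-4,-9,0,0,0,0,5]
    - [0,0,0,0,0,1.4,5]
    - [0,0,0,0,0,1.4,5]
    - [0,0,0,0,0,0,5]
    - [0,0,0,0,0,0,5]
    - [0,0,0,0,0,0,5]

```text
t: 6.62
position: [503.8, 67.2, 173.2]
tcp_rot: [180.0, -0.0, 177.3]
wrist_force: [-0.1, -0.3, -4.1]
gripper_width: 0.136
grip_force: 16.0
```

```bash
python3 - <<'E'
from h import *
s=arm.sense();print(s["position"],s["tcp_rot"],s["wrist_force"])
for n in("scene","top"):
    im=get_image(n);cv2.imwrite(f"pics/{n}2r.png",im)
a=cv2.imread("pics/top2r.png")[110:250,200:320];b=cv2.imread("pics/scene2r.png")[110:290,215:335]
f=lambda a:cv2.resize(a,(int(a.shape[1]*590/a.shape[0]),590),interpolation=cv2.INTER_CUBIC)
A=np.hstack([f(b)[:,:393],f(a)[:,:400]]);print(A.shape);cv2.imwrite("pics/c2.png",A)
E
```

```text
[503.78383434  67.20790033 173.23460875] [ 1.79999015e+02 -7.78545361e-03  1.77260158e+02] [-0.10945513 -0.31535268 -4.11913109]
(590, 793, 3)
```

View pics/c2.png

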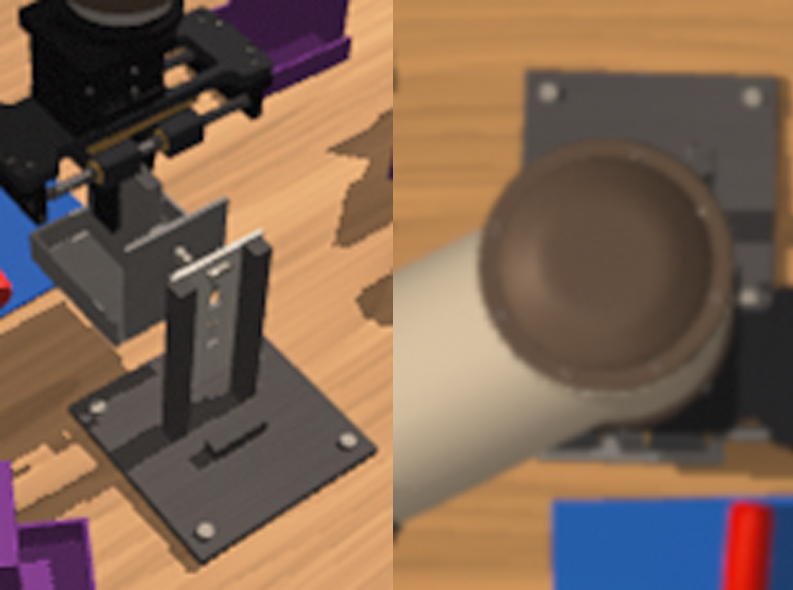

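The caddy is held level in front of the strip. In the left crop, the plate's top edge runs from (125,250) to (228,200) and the strip's top edge from (172,277) to (264,233). I'll compare their centres along y.

```bash
python3 - <<'E'
from h import *
k=590/180
S=lambda x,y:((x+.5)/k-.5+215,(y+.5)/k-.5+110)
a=np.radians(-2.8);ex=np.array([np.cos(a),np.sin(a)]);ey=np.array([-np.sin(a),np.cos(a)])
o=np.array([601.3,62])
for l,q,z in[("plate r",(125,250),147.5),("plate l",(228,200),147.5),("strip r",(172,277),152),("strip l",(264,232),152),("catch",(217,267),141),("slot",(213,296),117),("tabU",(185,257),117)]:
  w=onz("scene",*S(*q),z)[:2];print(l,w.round(1),(w-o)@ex.round(4),((w-o)@ey).round(1))
E
```

```text
plate r [562.7  23.2] -36.68853703985564 -40.6
plate l [568.6 102.3] -34.596089510828534 38.6
strip r [601.1  28.7] 1.4002890944419168 -33.2
strip l [607.2  97.7] 4.10281383628144 36.0
catch [604.1  62.6] 2.794885527491488 0.7
slot [605.1  60. ] 3.9104825428226664 -1.8
tabU [568.5  67.9] -33.074768737308396 4.3
```

carry_out:
  commands:
    - [-3,1.5,0,0,0,0,5]
    - [-5,0,0,0,0,0,5]
    - [-5,0,0,0,0,0,5]
    - [-5,0,0,0,0,0,5]
    - [-3,0,0,0,0,0,5]
    - [0,0,0,0,0,0,5]
    - [0,0,0,0,0,0,5]
  force: 12

```text
t: 7.3
position: [525.2, 66.9, 173.0]
tcp_rot: [-180.0, -0.0, 177.2]
wrist_force: [-0.6, 0.3, -4.1]
gripper_width: 0.138
grip_force: 12.0
```

carry_out:
  commands:
    - [-1,0,0,0,0,0,5]
    - [-1,0,0,0,0,0,5]
    - [-1,0,0,0,0,0,5]
    - [-1,0,0,0,0,0,5]
    - [0,0,0,0,0,0,5]
    - [0,0,0,0,0,0,5]
    - [0,0,0,0,0,0,5]

```text
t: 7.88
position: [529.0, 66.9, 173.2]
tcp_rot: [-180.0, -0.0, 177.2]
wrist_force: [0.7, -0.1, -3.4]
gripper_width: 0.139
grip_force: 12.0
```

carry_out:
  commands:
    - [-1,0,0,0,0,0,5]
    - [-1,0,0,0,0,0,5]
    - [0,0,0,0,0,0,5]
    - [0,0,0,0,0,0,5]

```text
t: 8.22
position: [531.1, 66.8, 173.2]
tcp_rot: [-180.0, -0.0, 177.2]
wrist_force: [0.2, 0.3, -4.4]
gripper_width: 0.138
grip_force: 12.0
```

carry_out:
  commands:
    - [-1,0,0,0,0,0,5]
    - [0,0,0,0,0,0,5]
    - [0,0,0,0,0,0,5]

```text
t: 8.47
position: [532.1, 66.7, 173.2]
tcp_rot: [-180.0, -0.0, 177.2]
wrist_force: [-0.5, 0.3, -4.9]
gripper_width: 0.14
grip_force: 12.0
```

carry_out:
  commands:
    - [-1,0,0,0,0,0,5]
    - [0,0,0,0,0,0,5]
    - [0,0,0,0,0,0,5]

```text
t: 8.72
position: [533.1, 66.7, 173.2]
tcp_rot: [180.0, 0.0, 177.2]
wrist_force: [0.4, 0.1, -4.0]
gripper_width: 0.14
grip_force: 12.0
```

carry_out:
  commands:
    - [-1,0,0,0,0,0,5]
    - [-1,0,0,0,0,0,5]
    - [0,0,0,0,0,0,5]
    - [0,0,0,0,0,0,5]

```text
t: 9.05
position: [534.9, 66.6, 173.2]
tcp_rot: [-180.0, -0.0, 177.2]
wrist_force: [-1.2, 0.3, -3.8]
gripper_width: 0.135
grip_force: 12.0
```

carry_out:
  commands:
    - [-1,0,0,0,0,0,5]
    - [-1,0,0,0,0,0,5]
    - [0,0,0,0,0,0,5]
    - [0,0,0,0,0,0,5]

```text
t: 9.38
position: [536.9, 66.4, 173.1]
tcp_rot: [-180.0, -0.0, 177.2]
wrist_force: [-1.7, 1.2, -4.2]
gripper_width: 0.138
grip_force: 12.0
```

carry_out:
  commands:
    - [-1,0,0,0,0,0,5]
    - [0,0,0,0,0,0,5]
    - [0,0,0,0,0,0,5]

```text
t: 9.63
position: [537.9, 66.4, 173.1]
tcp_rot: [-180.0, -0.0, 177.2]
wrist_force: [-1.5, -0.0, -3.4]
gripper_width: 0.137
grip_force: 12.0
```

carry_out:
  commands:
    - [-1,0,0,0,0,0,5]
    - [0,0,0,0,0,0,5]
    - [0,0,0,0,0,0,5]

```text
t: 9.88
position: [538.9, 66.3, 173.1]
tcp_rot: [-180.0, -0.0, 177.2]
wrist_force: [-3.0, 0.9, -3.8]
gripper_width: 0.14
grip_force: 12.0
```

carry_out:
  commands:
    - [-1,0,0,0,0,0,5]
    - [0,0,0,0,0,0,5]
    - [0,0,0,0,0,0,5]

```text
t: 10.13
position: [539.1, 66.4, 173.0]
tcp_rot: [-180.0, -0.1, 177.2]
wrist_force: [-5.1, 1.9, -3.1]
gripper_width: 0.14
grip_force: 12.0
```

carry_out:
  commands:
    - [-1,0,0,0,0,0,5]
    - [0,0,0,0,0,0,5]
    - [0,0,0,0,0,0,5]

```text
t: 10.38
position: [539.3, 66.4, 172.9]
tcp_rot: [-180.0, -0.2, 177.2]
wrist_force: [-8.6, 2.6, -0.4]
gripper_width: 0.135
grip_force: 12.0
```

```bash
python3 - <<'E'
from h import *
s=arm.sense();print(s["position"],s["wrist_force"],s["moment"])
for n in("scene",):
    im=get_image(n);cv2.imwrite(f"pics/{n}3r.png",im)
b=cv2.imread("pics/scene3r.png")[140:250,235:325]
cv2.imwrite("pics/c3.png",cv2.resize(b,None,fx=5.4,fy=5.4,interpolation=cv2.INTER_CUBIC))
E
```

```text
[539.29806183  66.37105845 172.9047873 ] [-8.56008415  2.63781875 -0.42996182] [0.72812221 2.06599107 0.03420895]
```

View pics/c3.png

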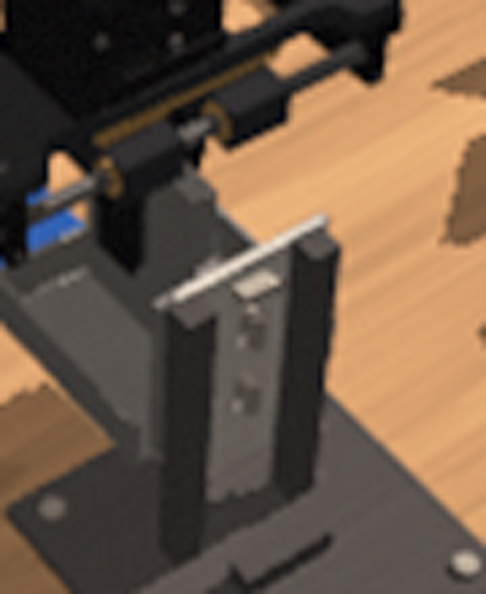

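In this close-up both tabs stand in the slots, at (250,330) and (245,395), and the catch is pushed back at (257,283), so the plate is flush. I'll ease off sideways and then go down.

carry_out:
  commands:
    - [0.5,0.7,0,0,0,0,5]
    - [0,0,1,0,0,0,5]
    - [0,0,1,0,0,0,5]
    - [0,0,1,0,0,0,5]
    - [0,0,0,0,0,0,5]
    - [0,0,0,0,0,0,5]

```text
t: 10.93
position: [539.3, 66.6, 170.0]
tcp_rot: [-179.9, -0.2, 177.1]
wrist_force: [-5.4, 0.2, -0.8]
gripper_width: 0.138
grip_force: 12.0
```

carry_out:
  commands:
    - [0,0,1,0,0,0,5]
    - [0,0,1,0,0,0,5]
    - [0,0,0,0,0,0,5]
    - [0,0,0,0,0,0,5]

```text
t: 11.27
position: [539.3, 66.5, 168.0]
tcp_rot: [-179.9, -0.2, 177.1]
wrist_force: [-5.1, 0.3, -1.5]
gripper_width: 0.137
grip_force: 12.0
```

carry_out:
  commands:
    - [0,0,1,0,0,0,5]
    - [0,0,1,0,0,0,5]
    - [0,0,1,0,0,0,5]
    - [0,0,0,0,0,0,5]
    - [0,0,0,0,0,0,5]

```text
t: 11.68
position: [539.3, 66.5, 165.0]
tcp_rot: [-179.9, -0.2, 177.1]
wrist_force: [-5.2, 1.3, -0.8]
gripper_width: 0.136
grip_force: 12.0
```

carry_out:
  commands:
    - [0,0,1,0,0,0,5]
    - [0,0,1,0,0,0,5]
    - [0,0,0,0,0,0,5]
    - [0,0,0,0,0,0,5]

```text
t: 12.02
position: [539.3, 66.5, 162.8]
tcp_rot: [-179.9, -0.2, 177.1]
wrist_force: [-5.8, -0.3, -1.4]
gripper_width: 0.139
grip_force: 12.0
```

carry_out:
  commands:
    - [0,0,1,0,0,0,5]
    - [0,0,1,0,0,0,5]
    - [0,0,0,0,0,0,5]
    - [0,0,0,0,0,0,5]

```text
t: 12.35
position: [539.3, 66.5, 161.2]
tcp_rot: [-179.9, -0.2, 177.2]
wrist_force: [-7.4, -0.5, 0.6]
gripper_width: 0.134
grip_force: 12.0
```

carry_out:
  commands:
    - [0,0,1,0,0,0,5]
    - [0,0,0,0,0,0,5]
    - [0,0,0,0,0,0,5]

```text
t: 12.6
position: [539.2, 66.5, 161.2]
tcp_rot: [-179.9, -0.2, 177.2]
wrist_force: [-9.5, 0.7, 5.3]
gripper_width: 0.137
grip_force: 12.0
```

carry_out:
  commands:
    - [0,0,1,0,0,0,5]
    - [0,0,0,0,0,0,5]
    - [0,0,0,0,0,0,5]

```text
t: 12.85
position: [539.3, 66.5, 160.8]
tcp_rot: [-179.9, -0.2, 177.2]
wrist_force: [-9.9, 1.8, 9.2]
gripper_width: 0.139
grip_force: 12.0
```

```bash
python3 - <<'E'
from h import *
s=arm.sense();print(s["position"],s["wrist_force"],s["moment"])
for n in("scene",):
    im=get_image(n);cv2.imwrite(f"pics/{n}4r.png",im)
b=cv2.imread("pics/scene4r.png")[140:250,235:325]
cv2.imwrite("pics/c4.png",cv2.resize(b,None,fx=5.4,fy=5.4,interpolation=cv2.INTER_CUBIC))
E
```

```text
[539.28387703  66.53433546 160.82509783] [-9.87007813  1.82891347  9.22731617] [ 0.10072096  2.86314232 -0.05141336]
```

View pics/c4.png

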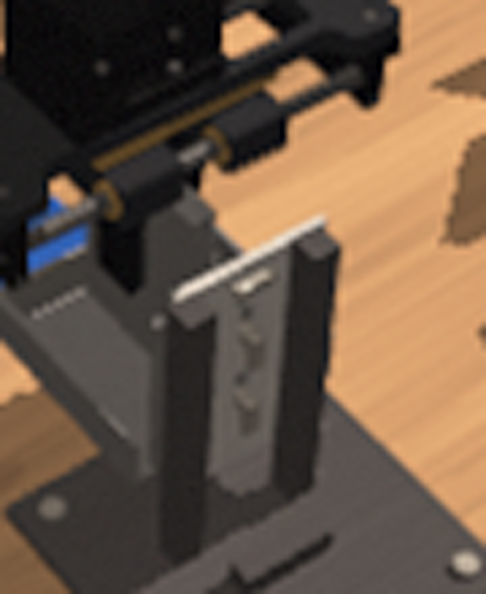

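The hard stop was felt at TCP z ≈ 161. In the picture the tabs have dropped in their slots, and the tail of the catch at (252,282) is shorter than before. A gentle upward tug will test the catch.

carry_out:
  commands:
    - [0.5,0,-1,0,0,0,5]
    - [0.5,0,-1,0,0,0,5]
    - [0,0,0,0,0,0,5]
    - [0,0,0,0,0,0,5]

```text
t: 13.23
position: [539.2, 66.8, 161.1]
tcp_rot: [-180.0, -0.1, 177.2]
wrist_force: [-4.4, -0.7, -1.3]
gripper_width: 0.136
grip_force: 12.0
```

carry_out:
  commands:
    - [0,0,-1,0,0,0,5]
    - [0,0,0,0,0,0,5]
    - [0,0,0,0,0,0,5]

```text
t: 13.48
position: [539.4, 67.0, 161.8]
tcp_rot: [-180.0, -0.1, 177.2]
wrist_force: [-3.6, -1.0, -5.1]
gripper_width: 0.139
grip_force: 12.0
```

```bash
python3 - <<'E'
from h import *
cv2.imwrite("pics/scene5r.png",get_image("scene"))
for i in(0,2,3,4,5):
    g=cv2.cvtColor(cv2.imread(f"pics/scene{i}r.png"),cv2.COLOR_BGR2GRAY)[188:198,276:290].astype(float)
    m=g>130
    n,l,st,c=cv2.connectedComponentsWithStats(m.astype(np.uint8)); print(i,[(s[4],k.round(1).tolist()) for s,k in zip(st[1:],c[1:])])
    print(g[2:9].astype(int))
E
```

```text
0 [(np.int32(12), [1.8, 0.9]), (np.int32(10), [4.9, 3.8]), (np.int32(1), [4.0, 9.0])]
[[197 157 121  99  76  92 116 140 129  96  85  86  60  30]
 [132 100  75  89 114 136 155 146 122  83  76  84  60  28]
 [ 77  78 110 138 179 170 126  82  58  72  82  80  54  29]
 [ 83  79 120 149 176 138  69  68  76  84  85  80  53  29]
 [ 85  82  66  89  85  67  74  82  84  86  86  78  53  30]
 [ 84  82  76  64  69  85  88  85  85  84  86  75  50  29]
 [ 85  84  76  80 107 110  92  83  85  85  84  71  45  32]]
2 [(np.int32(13), [1.8, 1.0]), (np.int32(14), [5.2, 3.7])]
[[221 174 134 109  85 102 129 155 142 106  93  95  69  31]
 [147 110  85 101 125 150 171 163 134  93  85  95  65  32]
 [ 87  87 121 152 199 189 138  92  67  79  91  90  60  34]
 [ 92  88 131 166 196 154  76  78  85  92  96  88  60  35]
 [ 93  90  75 100  96  75  82  91  95  96  95  87  59  33]
 [ 94  94  85  72  80  90  94  94  95  96  94  85  55  34]
 [ 93  93  89  77  77  84  91  94  93  94  94  80  49  34]]
3 [(np.int32(13), [1.8, 1.0]), (np.int32(23), [6.3, 4.0]), (np.int32(1), [5.0, 9.0])]
[[219 173 135 110  84 101 127 151 151 123
[... 618 characters left out ...]
 133 166 198 154  77  77  86  94  96  88  60  35]
 [ 95  91  77 100  96  75  84  93  95  96  96  88  59  35]
 [ 95  94  86  73  81  90  94  95  96  95  96  87  56  37]
 [ 95  94  89  77  78  85  90  94  95  95  96  80  50  34]]
5 [(np.int32(13), [1.8, 1.0]), (np.int32(14), [5.2, 3.7])]
[[221 175 137 110  86 103 129 155 144 107  94  98  67  33]
 [149 111  85 100 127 152 171 164 135  94  85  93  68  35]
 [ 86  87 123 154 201 189 140  91  65  81  91  90  63  33]
 [ 92  88 132 166 197 155  77  78  86  94  96  89  60  34]
 [ 94  91  76 101  95  76  84  92  96  96  96  88  59  33]
 [ 95  94  87  73  81  89  93  94  95  95  96  85  56  35]
 [ 94  94  90  77  79  82  90  94  95  95  96  80  50  36]]
```

The catch's tail now looks exactly as it did before contact, so the catch is fully out. I'll relax the tug, open the fingers and retreat straight up.

carry_out:
  commands:
    - [0,0,0.5,0,0,0,5]
    - [0,0,0,0,0,0,12]
    - [0,0,0,0,0,0,20]
    - [0,0,0,0,0,0,30]
    - [0,0,0,0,0,0,40]
    - [0,0,0,0,0,0,40]
    - [0,0,0,0,0,0,40]
    - [0,0,0,0,0,0,40]

```text
t: 14.2
position: [540.1, 67.3, 162.2]
tcp_rot: [180.0, 0.1, 177.2]
wrist_force: [0.4, 1.0, -0.1]
gripper_width: 0.442
grip_force: 0.0
```

carry_out:
  commands:
    - [0,0,-5,0,0,0,40]
    - [0,0,-10,0,0,0,40]
    - [0,0,-15,0,0,0,40]
    - [0,0,-20,0,0,0,40]
    - [0,0,-20,0,0,0,40]
    - [0,0,-20,0,0,0,40]
    - [0,0,-15,0,0,0,40]
    - [10,0,-10,0,0,0,40]
    - [20,0,0,0,0,0,40]
    - [20,0,0,0,0,0,40]
    - [0,0,0,0,0,0,40]
    - [0,0,0,0,0,0,40]
    - [0,0,0,0,0,0,40]

```text
t: 15.28
position: [490.2, 69.7, 277.7]
tcp_rot: [180.0, 0.1, 177.2]
wrist_force: [0.0, -0.1, -0.3]
gripper_width: 0.461
grip_force: 0.0
```

```bash
python3 - <<'E'
from h import *
im=get_image("scene");cv2.imwrite("pics/scene6r.png",im)
g=cv2.cvtColor(im,cv2.COLOR_BGR2GRAY)[190:197,276:290];print(g.astype(int))
cv2.imwrite("pics/c6.png",cv2.resize(im,(768,576),interpolation=cv2.INTER_CUBIC))
E
```

```text
[[215 170 132 107  83 100 126 151 140 104  90  94  67  31]
 [145 109  83  97 124 147 167 160 131  93  82  92  63  33]
 [ 85  85 118 150 196 185 137  90  63  79  89  87  59  33]
 [ 89  86 129 160 192 150  74  76  85  91  94  87  60  32]
 [ 91  88  74  98  93  74  82  89  93  93  93  85  56  32]
 [ 91  92  83  70  80  88  91  92  92  92  93  82  54  34]
 [ 91  92  87  73  75  82  88  90  93  92  93  79  48  34]]
```

View pics/c6.png

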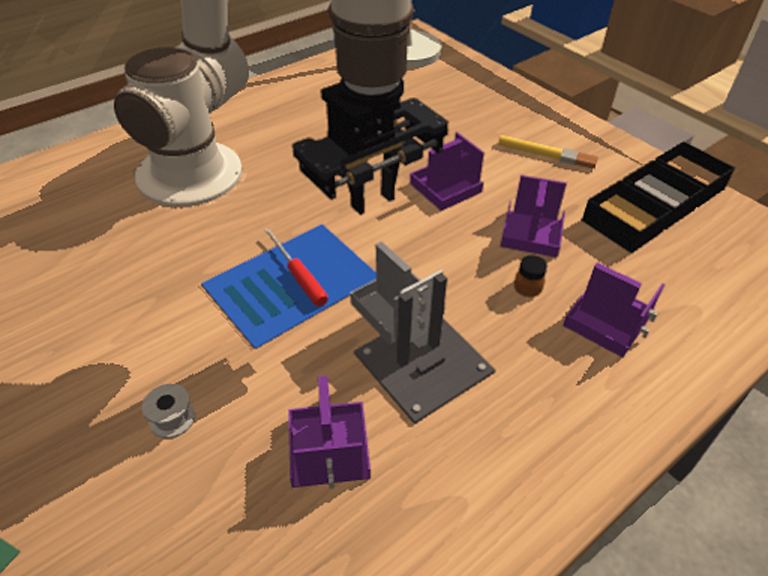

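The caddy hangs upright on the rack at (400,290), the catch is out, the arm is clear, and the spool, screwdriver and jar look unmoved.

```bash
python3 -c "
from cell import arm
print(arm.finish_job())"
```

```text
the job is handed in; nothing more can be done
None
```

The grey caddy hangs upright on the rack with both tabs in their slots and the catch snapped out; the gripper is clear, the spool, screwdriver and jar look unmoved, and the job was handed in at about 15 s.

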